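# Strip the electrode holder: lay the electrode in the tray, rock the ceramic bushing free

### The job

The furnace's electrode holder is being stripped for cleaning: first lay the loose copper electrode flat in the metal tray beside the one already there, parallel to it and with its cup end pointing the same way, setting it down rather than dropping it. Then take the white ceramic bushing and rock it side to side, several times towards one spring jaw and then the other, until it comes free, without lifting, tipping or dragging the holder it sits in. Finish while still holding the bushing in the gripper, upright and still, a centimetre or two straight above its seat and clear of the holder; leave everything else where it stands.

Things in the scene. Friction and masses are not known exactly. Their poses are not given: they have to be found in the camera images.
- holder: Electrode holder, a loose bright steel block of 2.4 kg standing on the bench. Origin at the centre of its underside; z up, y side to side (the line through its two jaws). Foot plate 110 (x) by 150 (y) by 10 mm; block 70 by 90 mm, top 46 mm above the bench; a 22 mm round brass cap sticks out 16 mm from each y end, axis 34 mm up. The bushing sits in a square seat in the middle, floor 28 mm up.
- seat (a point): Centre of the seat's mouth, 46 mm above the bench; axes as the holder's. A straight pull takes about 32 N, more than the holder weighs, and lifts it. Leaning the bushing 0.1 rad along y about the middle of the jaws (37 mm above the bench) slips one side up, the other down; raised 2 mm or so with each swing it walks out in 7 to 10 swings. Along x it has 1.5 mm of play each side.
- jaw_left (a joint): Brass spring jaw on the holder's +y side, 17 mm high (29 to 46 mm above the bench), face 15 mm from the seat's axis. Value: metres pushed outwards, 0 with the bushing upright in the seat, at most 0.002, -0.0015 when empty. Presses on the bushing with about 27 N (6 N/mm) and holds it by friction with about 16 N.
- jaw_right (a joint): The like jaw on the holder's -y side; same values.
- bushing_grip (a point): Centre of the bushing's square grip, 30 by 30 mm and 36 mm high (18 mm up and down from here), sides facing the holder's x and y. The bushing: loose white ceramic, 0.16 kg, z along its length, axes as the holder's at the start. Below the grip a round collar, 42 mm in diameter, 6 mm thick; below that the 30 mm square shank, 23 mm long, 18 of it in the seat. 75 mm above the bench as it sits.
- bushing_foot (a point): Centre of the bushing's foot (lower end face), 47 mm below the grip's centre and 28 mm above the bench as it sits; same axes.
- electrode_center (a point): Centre, on its axis, of the loose copper electrode lying on the bench, to be laid in the tray: 130 mm long along its x, 0.12 kg, axis 8 mm above what it lies on. Round shank 10 mm in diameter, 43 mm each way from here; beyond it a square brass tang 16 mm thick at the -x end and a round copper cup 16 mm in diameter with a dark hollow at the +x end.
- electrode_cup (a point): Centre of the open end of the loose electrode's cup, 65 mm along +x from its centre.
- laid_center (a point): Centre, on its axis, of the like electrode that already lies in the tray, about 45 mm from the tray's middle towards the tray's +y, nearly parallel to the tray's x, its cup end towards the tray's +x. Leave it where it lies.
- laid_cup (a point): Centre of the open end of that electrode's cup.
- tray: Open metal tray fixed to the bench. Origin at the centre of its underside; 200 mm along its x, 150 mm along its y, 16 mm high overall, walls 3 mm, floor 3 mm thick. The half towards its -y is free.
- bottle_a_c (a point): Middle of a white reagent bottle with a red label, 48 mm in diameter, 88 mm high, standing; leave alone.
- bottle_b_c (a point): Middle of a second such bottle; leave alone.
- beaker_rim (a point): Centre of the mouth of a glass beaker, 76 mm in diameter, 100 mm high; leave alone.
- crucible_rim (a point): Centre of the mouth of a small white crucible, 38 mm in diameter, 30 mm high; leave alone.
- brush_grip (a point): Handle of a cleaning brush, 170 mm long, lying on the bench; leave alone.
There are look-alikes about, which are no part of the job. Leave any green look-alike of the part that bears electrode_center alone. What is shaped like the part that bears laid_center but purple is not meant.

How it is judged (in metres and radians):
On the way, in this order (a step that is already met when the one before it is completed fails the run):
1. the loose electrode lies flat in the tray, parallel to the other, cup the same way, and is let go (x of electrode_center in the frame of tray between -0.045 and 0.045 m and y of electrode_center in the frame of tray between -0.07 and 0.07 m and height (world z) of electrode_center below 0.016 m and angle between the x axis of electrode_center and the x axis of laid_center, either way round below 0.2 rad and x of electrode_cup in the frame of tray above 0.02 m and contact force between the fingers and electrode below 0.05 N), for 0.3 s.
2. the bushing, still in its seat, is rocked towards the +y jaw (angle between bushing_grip's own z axis and vertical above 0.05 rad and y of bushing_grip in the frame of seat above 0.0025 m and z of bushing_foot in the frame of seat below 0 m), for 0.02 s.
3. the bushing, still in its seat, is rocked towards the -y jaw (angle between bushing_grip's own z axis and vertical above 0.05 rad and y of bushing_grip in the frame of seat below -0.0025 m and z of bushing_foot in the frame of seat below 0 m), for 0.02 s.
At the end, for the whole second after the job is handed in: Electrode let go in the tray (centre within 45 x 70 mm of its middle, on its floor), within 0.2 rad of parallel to the other, cup the same way; bushing held still by the fingers, upright within 0.2 rad, foot 4-35 mm over the seat, within 20 mm sideways, off the holder; holder flat, within 20 mm (all of step 1 and height (world z) of holder below 0.006 m and angle between holder's own z axis and vertical below 0.08 rad and distance of holder from where it was at the start of the episode below 0.02 m and z of bushing_foot in the frame of seat between 0.004 and 0.035 m and horizontal distance between bushing_foot and seat below 0.02 m and angle between bushing_grip's own z axis and vertical below 0.2 rad and contact force between the fingers and bushing above 1 N and contact force between bushing and holder below 0.05 N and linear speed of bushing below 0.02 m/s); the arm keeps its last pose, push and grip.
It fails at once if the holder is lifted (6 mm), tipped (0.08 rad) or dragged (20 mm) (height (world z) of holder above 0.006 m or angle between holder's own z axis and vertical above 0.08 rad or distance of holder from where it was at the start of the episode above 0.02 m).
It fails at once if the electrode is let go of high above the bench or tray (axis above 35 mm) (height (world z) of electrode_center above 0.035 m and contact force between the fingers and electrode below 0.02 N).
It fails at once if a bystander is moved more than 20 mm (distance of any of laid_center, bottle_a_c, bottle_b_c, beaker_rim, crucible_rim, brush_grip from where it was at the start of the episode above 0.02 m).
It also fails if it takes over 72 s, if anything falls off the work surface, if the arm or the gripper's body presses on something with over 40 N, if the wrist force passes 120 N, or if a joint passes its speed limit or range.

### The arm

A 6-joint arm with a two-finger parallel gripper is mounted at the origin on the work surface. World frame = base frame: x ahead of the robot, y to its left, z up, the work surface at z = 0. Lengths are in mm, angles in degrees, forces in N, time in s.
With the tool pointing down it reaches from about 300 to 850 mm from the base axis. Payload 4.2 kg.
Tool frame: the origin (TCP) lies midway between the tips of the shut fingers; the grasp point (between the pads) lies 19 mm behind it (env.grasp_offset is the distance from the TCP to the grasp point, in mm); z points along the fingers, y is the line along which they close (so a half turn about z gives the same grasp; the last joint's range is limited). The gripper opens to 91 mm and grips with 3 to 60 N. Pads are 32 mm wide; open, the fingers measure 118 mm over their backs; the gripper's body (76 mm by 178 mm) begins 60 mm behind the grasp point.
Start: joints at [63.484, 18.312, 89.639, -0, 72.044, -1.146], TCP at [246.375, 519.56, 213.976] pointing down, gripper open.
Joint ranges: [-177.97, 177.97], [-48.28, 115.42], [12.27, 149.76], [-77.06, 257.06], [2.81, 150.46], [-146.56, 146.56]. Speed limits (degrees/s): [147.25, 147.25, 180, 180, 180, 180].

### API

Orientations are given as [roll, pitch, yaw] about the fixed x, y, z axes, in that order (R = Rz(yaw) Ry(pitch) Rx(roll)).
In Python, from workcell import env, optics gives the robot as it stands. The module is installed in compiled form; this text tells all that it offers.
- The arm moves only by the tool send_rows, never from a script. Its argument "targets" is a list that holds one entry, the list of rows, each a list of 7 numbers: the turn, a rotation vector about the world's x, y, z scaled (see below), then the shift along the world's x, y, z scaled (see below), then the closure, from -1 (fully open) to 1 (shut). In form: [[[rx, ry, rz, x, y, z, gripper], ...]]. A call has 1 to 12 rows; each row shifts and turns the commanded pose from where the row before left it; what a row does not reach is not made up. The controller multiplies each number of a shift by 0.2 m and each number of a turn by pi/2 rad. A row lasts 1/10 s, in which the tool goes at most 50 mm and 8.59 degrees, less where a joint would pass 70% of its speed; a pose out of reach is approached as far as the arm can. A call with a number of a shift or a turn outside -1 to 1 is refused whole. A call with a gripper value outside its range is refused whole. The fingers move at their own pace and stop on an object; "grip_force" is the grip in N (left out, the last holds). Time passes only in rows, so rows that do not move let the fingers close. It gives the time, the measured TCP pose, the force, the opening and the grip force at its end, in the units of the state.
- env.state(): the state, without advancing time (a new reading comes with each control period).
- optics.grab_frame(name): name is "scene" or "top" or "wrist"; returns (picture, depth): 420x560x3 uint8, red, green, blue; 420x560 float32, mm along the optical axis (not along the pixel's ray), 0 where there is no reading.
- optics.camera_info(name): a dict with "camera_matrix" (3x3 intrinsics, pixels), "k1" (the pictures are not rectified: a ray, as slopes to the right and down, at radius r is drawn at 1 + k1 r^2 times it, then the intrinsics apply), "R" (3x3) and "t" (3): a world point X has camera coordinates R X + t; the wrist camera has in their place "mount" (4x4, takes a point from camera to tool coordinates, whose origin is the TCP and whose axes are the flange's). Camera axes: x right, y down, z forward; pixel columns grow to the right and rows downward; lengths in mm; the calibration is good to about 2 mm. A picture is of the moment at which its call begins: read the wrist's pose just before it. camera_info takes no time and is no camera call.
- env.job_done(): hands the job in; it is judged then, once.
Trained networks look in the newest picture that a camera, given by its name, has taken for a name from the list of things; names that differ only in an ending like _2 or _b are one class to them, and where a whole thing is asked for, a point or a joint stands for the part that bears it (a point fixed in the world has none). Each returns a list of dicts, best first, with "conf" (0 to 1); they miss things now and then, are a little off and sometimes report something else, mostly with a low value. They report only what shows in the picture. A call takes as long as a camera call. They do not tell look-alikes from the thing itself.
- optics.silhouettes(camera, name): "mask" (420x560 bool, what is visible of it) and "at" ([column, row] in pixels, amid what is visible of it).
- optics.place_of(camera, name): "at" ([column, row] in pixels: a listed point, or the origin of a listed thing).
The state is a dict: "time_s": time; "qpos": joint angles; "qvel": joint speeds; "effort": joint torques, N m; "ee_pos": TCP position; "ee_rot": TCP orientation; "force": force on the tool from outside, world axes, zero at the start; "torque": the same for the moment, N m; "gripper_width": finger opening in mm; "gripper_force": force on a finger pad.
Only numpy, scipy, OpenCV 4.12 (cv2) and the standard library are available. Lean on these libraries where they do the work, as an engineer would, in place of code of your own. Each camera call takes 0.05 s, during which the arm holds its last target. There are 200 camera calls.

## Working session

There is one attempt and no reset: what is moved stays moved. The work goes in short steps, Python scripts to look and compute and a tool call to move; the robot and the scene stay as the last step left them, time stands still between calls to the robot, and variables do not carry over. Pictures are saved under pics/ and viewed, at most 10 in all, crops included, and the job is handed in when it is done.

Besides the shell and the picture viewer there is one more tool, called after ">>>" as name([rows], argument=value, ...), one row to a line, values as JSON. send_rows: Moves the arm, as the interface text tells. Its arguments: {"type":"object","properties":{"targets":{"type":"array"},"grip_force":{"type":"number"}},"required":["targets"]}

```bash
mkdir -p pics; cat > h.py <<'E'
import numpy as np, cv2
from workcell import env, optics
def ray(name,px):
    c=optics.camera_info(name);K=np.array(c["camera_matrix"]);k1=c["k1"]
    d=np.array([(px[0]-K[0,2])/K[0,0],(px[1]-K[1,2])/K[1,1]]);u=d.copy()
    for _ in range(20): u=d/(1+k1*(u@u))
    return np.array([u[0],u[1],1.])
def RT(name):
    c=optics.camera_info(name)
    if "R" in c: return np.array(c["R"]),np.array(c["t"])
    from scipy.spatial.transform import Rotation as Ro
    s=env.state();M=np.eye(4);M[:3,:3]=Ro.from_euler("xyz",s["ee_rot"],degrees=True).as_matrix();M[:3,3]=s["ee_pos"]
    T=np.linalg.inv(M@np.array(c["mount"]));return T[:3,:3],T[:3,3]
def at_z(name,px,z):
    R,t=RT(name);o=-R.T@t;d=R.T@ray(name,px);return o+d*(z-o[2])/d[2]
def at_depth(name,px,D):
    R,t=RT(name);return R.T@(ray(name,px)*D-t)
def save(img,f): cv2.imwrite("pics/"+f,img[:,:,::-1])
E
python3 - <<'E'
from h import *
print(env.state())
H=dict(holder=0,seat=46,bushing_grip=75,electrode_center=8,electrode_cup=8,laid_center=11,laid_cup=11,tray=0,bottle_a_c=44,beaker_rim=100,crucible_rim=30,brush_grip=8,jaw_left=40,jaw_right=40)
for cam in("top","scene"):
    im,d=optics.grab_frame(cam);save(im,cam+"0.png")
    for n,z in H.items():
        for r in optics.place_of(cam,n)[:3]:
            print(cam,n,round(r["conf"],2),np.round(r["at"],1),at_z(cam,r["at"],z).round(1)[:2])
E
```

```text
{'time_s': 0.0, 'qpos': array([ 6.34831096e+01,  1.83511514e+01,  8.97061737e+01,  6.12082733e-04,
        7.20453408e+01, -1.14691412e+00]), 'qvel': array([-0.00763732,  0.02141379,  0.0840209 , -0.0690783 , -0.04568648,
       -0.07374604]), 'effort': array([-1.50074419e-05, -4.12477076e+01, -2.31968808e+01,  7.27559673e-02,
        4.58570290e-02, -1.32839345e-04]), 'ee_pos': array([246.14134512, 519.08465478, 213.12678228]), 'ee_rot': array([-1.79897366e+02, -2.63678829e-03,  1.54629832e+02]), 'force': array([ 0.88543313, -0.05227456,  0.29684757]), 'torque': array([-0.07742808, -0.01780947, -0.03478255]), 'gripper_force': 0.0, 'gripper_width': 90.90404799146945}
top holder 0.88 [401.5 222. ] [ 511.2 -270.7]
top bushing_grip 0.85 [418.8 218.6] [ 512.7 -293.6]
top electrode_center 0.62 [301.3 209.1] [540.1 -22.2]
top electrode_center 0.55 [375.4 289.5] [ 345.6 -202.9]
top electrode_center 0.49 [301.6 266.6] [398.9 -23.7]
top electrode_cup 0.8 [276.5 206.3] [546.5  39.1]
top electrode_cup 0.62 [366.9 316.7] [ 280.5 -181.7]
top electrode_cup 0.5 [286.2 287.2] [348.8  13.4]
top laid_center 0.78 [172.6 211.5] [530.8 295.6]
top laid_center 0.52 [197.2 294.8] [328.3 229. ]
top laid_cup 0.85 [194.3 266.6] [396.2 238. ]
top laid_cup 0.62 [173.1 185.7] [595.3 296.6]
top tray 0.85 [193.5 212.1] [531.  245.8]
top bottle_a_c 0.97 [232.7 126.9] [736.9 148. ]
top beaker_rim 0.63 [312.6 111.3] [760.2 -44.2]
top crucible_rim 0.74 [261.8 145.8] [693.6  76.7]
top brush_grip 0.65 [383.  128.6] [ 745.6 -226.4]Traceback (most recent call last):
  File "<stdin>", line 7, in <module>
ValueError: it knows: beaker_rim, bottle_a, bottle_b, brush_grip, bushing_foot, bushing_grip, crucible_rim, electrode_center, electrode_cup, holder, laid_center, laid_cup, seat, tray
```

View pics/top0.png

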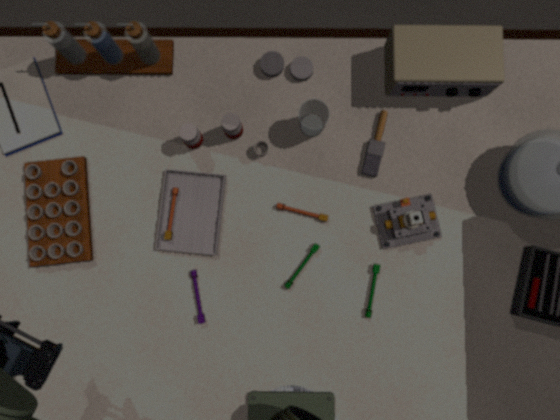

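```bash
python3 - <<'E'
from h import *
H=dict(holder=0,seat=46,bushing_grip=75,electrode_center=8,electrode_cup=8,laid_center=11,laid_cup=11,tray=0)
for cam in("scene",):
    im,d=optics.grab_frame(cam);save(im,cam+"0.png")
    for n,z in H.items():
        for r in optics.place_of(cam,n)[:3]:
            print(cam,n,round(r["conf"],2),np.round(r["at"],1),at_z(cam,r["at"],z).round(1)[:2])
E
```

```text
scene holder 0.85 [144.6 203.5] [ 518.7 -280.3]
scene seat 0.83 [140.9 183.7] [ 505.7 -283.9]
scene seat 0.15 [184.3 293.9] [732.3 -70.4]
scene bushing_grip 0.7 [137.4 178.7] [ 521.3 -274.7]
scene electrode_center 0.68 [254.1 230.4] [536.2 -18.6]
scene electrode_center 0.62 [211.9 156.5] [ 332.5 -197.8]
scene electrode_center 0.61 [134.8 175.7] [ 447.6 -345.6]
scene electrode_cup 0.9 [280.7 244. ] [556.1  42.7]
scene electrode_cup 0.63 [290.8 173.9] [346.4   6.3]
scene electrode_cup 0.58 [227.7 147.1] [ 286.  -174.5]
scene laid_center 0.66 [418.7 257.3] [521.8 302.1]
scene laid_center 0.65 [388.9 184.9] [329.  228.9]
scene laid_center 0.39 [146.2 205. ] [ 531.4 -265.9]
scene laid_cup 0.77 [410.7 285.3] [589.7 291.1]
scene laid_cup 0.56 [392.6 203.5] [387.6 241.9]
scene tray 0.57 [391.6 259.7] [531.5 254.3]
scene tray 0.39 [251.2 232.6] [536.7 -25.1]
```

The top view shows the loose copper electrode at about (301,211), with its cup at the left end (280,206). The tray is at (192,212), with the laid electrode at (172,212) and its cup end at the top. The holder is at (405,221), and the purple and green pieces are decoys. Next I'll move over the electrode for a wrist view.

>>> send_rows([
  [[0,0,-0.055,0.1,-0.22,0,-1],[0,0,-0.055,0.1,-0.22,0,-1],[0,0,-0.055,0.1,-0.22,0,-1],[0,0,-0.055,0.1,-0.22,0,-1],[0,0,-0.055,0.1,-0.22,0,-1],[0,0,-0.055,0.1,-0.22,0,-1],[0,0,-0.055,0.1,-0.22,0,-1],[0,0,-0.055,0.1,-0.22,0,-1],[0,0,-0.055,0.1,-0.22,0,-1],[0,0,-0.055,0.1,-0.22,0,-1],[0,0,-0.055,0.1,-0.22,0,-1],[0,0,-0.055,0.1,-0.22,0,-1]],
])

```text
time_s: 2.3
ee_pos: [486.9, -10.4, 214.3]
ee_rot: [179.9, -0.0, 95.0]
force: [-0.7, -0.0, 0.2]
gripper_width: 91.2
gripper_force: 0.0
```

```bash
python3 - <<'E'
from h import *
print(optics.camera_info("wrist")["mount"])
im,d=optics.grab_frame("wrist");save(im,"w1.png")
s=env.state();print(s["ee_pos"],s["ee_rot"])
for n,z in dict(electrode_center=8,electrode_cup=8).items():
    for r in optics.place_of("wrist",n)[:3]: print(n,round(r["conf"],2),np.round(r["at"]),at_z("wrist",r["at"],z).round(1))
for r in optics.silhouettes("wrist","electrode_center")[:2]:
    m=r["mask"];ys,xs=np.nonzero(m);P=np.array([at_z("wrist",p,8)[:2] for p in zip(xs[::7],ys[::7])])
    (c,sz,a)=cv2.minAreaRect(P.astype(np.float32));print(r["conf"],m.sum(),c,sz,a, P[P[:,1].argmin()],P[P[:,1].argmax()])
E
```

```text
[[ 1.01329433e-04 -9.57428435e-01 -2.88670714e-01  8.20269595e+01]
 [ 9.99999961e-01  2.15408490e-05  2.79576708e-04  3.02248542e-01]
 [-2.61456478e-04 -2.88670731e-01  9.57428400e-01 -1.69804258e+02]
 [ 0.00000000e+00  0.00000000e+00  0.00000000e+00  1.00000000e+00]]
[490.32009087 -16.75253588 214.1893591 ] [179.77897308   0.36413527  94.65324298]
electrode_center 0.62 [208. 187.] [400.7 -30.5   8. ]
electrode_center 0.56 [314. 194.] [534.8 -29.    8. ]
electrode_cup 0.71 [524.  62.] [766.2 158.5   8. ]
electrode_cup 0.59 [337. 144.] [553.7  39.3   8. ]
0.96 1024 (399.1913757324219, -21.89926528930664) (18.610889434814453, 128.3264617919922) 55.22649002075195 [447.63031267 -64.63705191] [353.24594044  21.33072666]
0.84 981 (532.87255859375, -22.03002166748047) (130.6166534423828, 17.156967163085938) 75.2352066040039 [524.31661923 -87.30558874] [541.4877456   42.50499558]
```

View pics/w1.png

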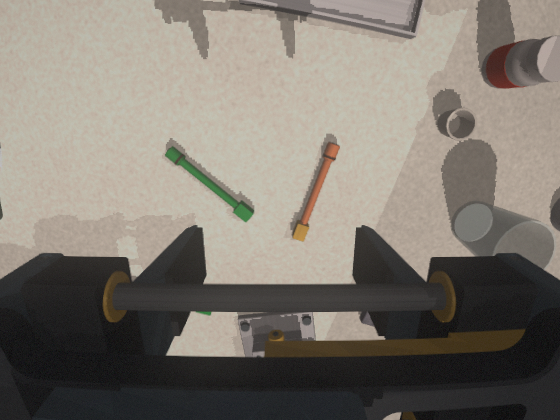

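The wrist view shows the electrode from its cup at (333,152) to its tang at (300,233). Its measured length of 130.6 mm matches, its centre is near (533,-22), and the cup direction is about 75°. I'll turn by -20° and go down to just above it.

>>> send_rows([
  [[0,0,-0.075,0.07,0,-0.2,-1],[0,0,-0.075,0.07,-0.015,-0.2,-1],[0,0,-0.07,0.07,-0.02,-0.2,-1],[0,0,0,0,0,-0.1,-1],[0,0,0,0,0,0,-1],[0,0,0,0,0,0,-1]],
], grip_force=25)

```text
time_s: 3.1
ee_pos: [528.2, -14.2, 74.5]
ee_rot: [180.0, -0.0, 75.6]
force: [-0.6, 0.5, 1.7]
gripper_width: 91.6
gripper_force: 0.0
```

```bash
python3 - <<'E'
from h import *
for i in range(3):
    s=env.state();print(s["ee_pos"],s["ee_rot"])
    im,d=optics.grab_frame("wrist")
    for r in optics.silhouettes("wrist","electrode_center")[:2]:
        m=r["mask"];ys,xs=np.nonzero(m);P=np.array([at_z("wrist",p,8)[:2] for p in zip(xs[::7],ys[::7])])
        (c,sz,a)=cv2.minAreaRect(P.astype(np.float32));print(r["conf"],m.sum(),np.round(c,1),np.round(sz,1),a)
save(im,"w2.png")
E
```

```text
[528.23620056 -14.16860712  74.53094479] [ 1.79996817e+02 -1.28072852e-02  7.55568983e+01]
0.98 2035 [536. -19.] [121.4  15.7] 76.50080108642578
0.66 1233 [403.3 -21.2] [ 17.  132.9] 55.86628341674805
[529.25704977 -14.68442746  75.72904436] [ 1.79818233e+02 -4.50222518e-02  7.55081005e+01]
0.88 1234 [401.2 -20.9] [ 18.2 130.3] 56.09742736816406
0.57 2021 [534.9 -18.7] [122.   15.7] 75.93956756591797
[529.22686992 -15.07280558  75.6932848 ] [ 1.79810436e+02 -4.10959187e-02  7.54724805e+01]
0.98 1319 [400.9 -22. ] [ 20.  131.4] 55.04191970825195
0.84 2089 [535.  -18.9] [121.7  15.5] 75.34751892089844
```

>>> send_rows([
  [[0,0,0,0.025,-0.04,-0.1,-1],[0,0,0,0,0,-0.12,-1],[0,0,0,0,0,-0.1,-0.5],[0,0,0,0,0,-0.035,0],[0,0,0,0,0,0,0.5],[0,0,0,0,0,0,1],[0,0,0,0,0,0,1],[0,0,0,0,0,0,1],[0,0,0,0,0,0,1],[0,0,0,0,0,0,1]],
], grip_force=25)

```text
time_s: 4.4
ee_pos: [533.6, -23.4, 3.3]
ee_rot: [180.0, -0.0, 75.4]
force: [-0.3, 0.3, 0.4]
gripper_width: 30.4
gripper_force: 0.0
```

```bash
python3 - <<'E'
from h import *
s=env.state();print(s)
im,d=optics.grab_frame("top")
for n in("laid_center","tray","electrode_center"):
  for r in optics.silhouettes("top",n)[:3]:
    ys,xs=np.nonzero(r["mask"]);z=16 if n=="tray" else 11
    P=np.array([at_z("top",p,z)[:2] for p in zip(xs,ys)])
    (c,sz,a)=cv2.minAreaRect(P.astype(np.float32));print(n,r["conf"],len(xs),np.round(c,1),np.round(sz,1),a)
E
```

```text
{'time_s': 4.4, 'qpos': array([-3.74862402e+00,  2.74674197e+01,  1.10457549e+02, -3.18713705e-03,
        4.20319122e+01,  1.08209268e+01]), 'qvel': array([ 0.03085291,  0.21628945,  0.18708842,  0.06208411, -0.13984818,
       -0.00975423]), 'effort': array([-8.50480938e-04, -4.20869458e+01, -1.56106818e+01,  5.52989845e-02,
        1.65815541e-02,  2.96907092e-04]), 'ee_pos': array([533.55345597, -23.44594373,   3.31408036]), 'ee_rot': array([ 1.79957246e+02, -5.99750002e-03,  7.54328180e+01]), 'force': array([-0.25782071,  0.31334147,  0.35557546]), 'torque': array([-0.11955426,  0.05790257, -0.01195317]), 'gripper_force': 0.0, 'gripper_width': 30.35069612576693}
laid_center 0.69 271 [527.9 299.5] [ 17.8 130.5] 83.79487609863281
laid_center 0.51 262 [329.  229.3] [124.8  17.8] 10.597955703735352
laid_center 0.2 438 [749.9 153.3] [64.9 50.4] 1.3357441425323486Traceback (most recent call last):
  File "<stdin>", line 7, in <module>
  File "h.py", line 15, in at_z
    R,t=RT(name);o=-R.T@t;d=R.T@ray(name,px);return o+d*(z-o[2])/d[2]
                                ~~~^^^^^^^^^
  File "h.py", line 4, in ray
    c=optics.camera_info(name);K=np.array(c["camera_matrix"]);k1=c["k1"]
ValueError: time passes only in moves, steps and waits
```

>>> send_rows([
  [[0,0,0,0,0,0,1],[0,0,0,0,0,0,1],[0,0,0,0,0,0,1],[0,0,0,0,0,0,1]],
])

```text
time_s: 4.95
ee_pos: [533.4, -23.5, 3.0]
ee_rot: [180.0, 0.0, 75.4]
force: [-0.4, -0.7, -0.1]
gripper_width: 9.3
gripper_force: 25.0
```

```bash
sed -i 's/^def ray/import functools\n@functools.cache\ndef info(n): return optics.camera_info(n)\ndef ray/; s/c=optics.camera_info/c=info/' h.py
python3 - <<'E'
from h import *
im,d=optics.grab_frame("top")
for r in optics.silhouettes("top","tray")[:2]:
    cs,_=cv2.findContours(r["mask"].astype(np.uint8),0,1);c=max(cs,key=len)[:,0]
    P=np.array([at_z("top",p,14)[:2] for p in c])
    (c,sz,a)=cv2.minAreaRect(P.astype(np.float32));print(r["conf"],np.round(c,1),np.round(sz,1),a)
E
```

```text
0.63 [532.8 250.8] [156.7 204.5] 84.90559387207031
```

>>> send_rows([
  [[0,0,0,0,0,0.15,1],[0,0,-0.09,0,0.12,0.15,1],[0,0,-0.09,0,0.12,0,1],[0,0,-0.09,0,0.12,0,1],[0,0,-0.09,0,0.12,0,1],[0,0,-0.09,0,0.12,0,1],[0,0,-0.09,0,0.12,0,1],[0,0,-0.09,0,0.12,0,1],[0,0,-0.09,0,0.12,0,1],[0,0,-0.09,-0.01,0.13,0,1],[0,0,-0.09,0,0.13,0,1],[0,0,0,0,0,0,1]],
])

```text
time_s: 6.25
ee_pos: [531.3, 223.2, 62.7]
ee_rot: [-179.9, -0.0, -5.5]
force: [-0.0, -0.4, -1.1]
gripper_width: 9.2
gripper_force: 25.0
```

```bash
python3 - <<'E'
from h import *
s=env.state();print(s["ee_pos"],s["ee_rot"],s["gripper_width"])
im,d=optics.grab_frame("wrist");save(im,"w3.png")
E
```

```text
[531.26643292 223.193579    62.67225888] [-1.79948950e+02 -5.64385926e-03 -5.48405120e+00] 9.245898162543961
```

View pics/w3.png

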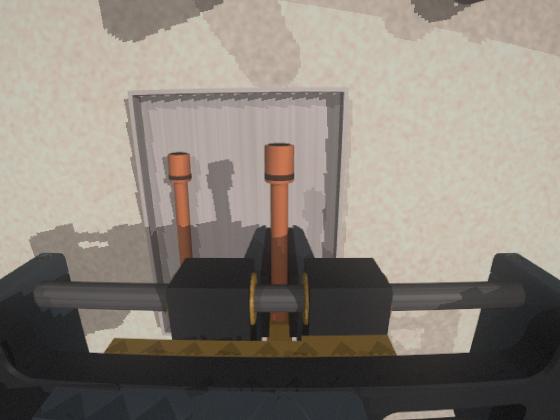

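The wrist view shows the held electrode, cup at (280,160), parallel to the laid one, cup at (180,165), over the free half of the tray. I'll lower it.

>>> send_rows([
  [[0,0,0,0,0,-0.15,1],[0,0,0,0,0,-0.1,1],[0,0,0,0,0,-0.02,1],[0,0,0,0,0,-0.01,1],[0,0,0,0,0,0,1],[0,0,0,0,0,0,1]],
])

```text
time_s: 6.9
ee_pos: [532.2, 220.6, 8.0]
ee_rot: [-180.0, -0.1, -5.6]
force: [-0.6, -0.8, -0.6]
gripper_width: 9.2
gripper_force: 25.0
```

>>> send_rows([
  [[0,0,0,0,0,-0.006,1],[0,0,0,0,0,-0.004,1],[0,0,0,0,0,0,1]],
])

```text
time_s: 7.2
ee_pos: [531.9, 220.7, 5.9]
ee_rot: [-180.0, -0.1, -5.6]
force: [-1.2, -1.4, 4.5]
gripper_width: 9.2
gripper_force: 25.0
```

>>> send_rows([
  [[0,0,0,0,0,0,0.3],[0,0,0,0,0,0,0.2],[0,0,0,0,0,0,0.2],[0,0,0,0,0,0.1,0.2],[0,0,0,0,0,0.2,0.2],[0,0,0,0,0,0.2,0.2]],
])

```text
time_s: 7.8
ee_pos: [530.7, 220.3, 105.2]
ee_rot: [179.9, 0.1, -5.6]
force: [0.2, 0.0, -0.8]
gripper_width: 36.6
gripper_force: 0.0
```

```bash
python3 - <<'E'
from h import *
s=env.state();print(s["ee_pos"],s["gripper_width"])
im,d=optics.grab_frame("wrist");save(im,"w4.png")
for n in("electrode_center","electrode_cup","laid_center","laid_cup"):
  for r in optics.place_of("wrist",n)[:2]: print(n,round(r["conf"],2),np.round(r["at"]),at_z("wrist",r["at"],11).round(1))
E
```

```text
[530.67238079 220.29148104 105.20355133] 36.55379905670879
electrode_center 0.91 [273. 206.] [535.9 227.6  11. ]
electrode_cup 0.64 [279. 128.] [601.7 214.7  11. ]
laid_center 0.81 [193. 214.] [531.7 299.3  11. ]
laid_cup 0.65 [270. 333.] [394.5 242.6  11. ]
laid_cup 0.6 [189. 146.] [592.3 291.3  11. ]
```

View pics/w4.png

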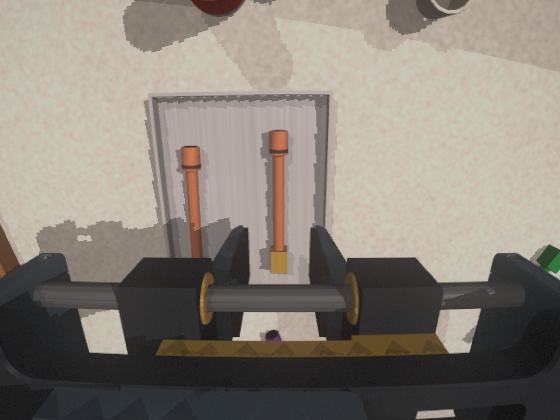

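The picture shows the loose electrode, cup at (279,140), lying in the tray parallel to the laid one and released. Now I'll go to the holder.

>>> send_rows([
  [[0,0,0.016,-0.066,-0.21,0.06,0],[0,0,0.016,-0.066,-0.21,0.06,-0.2],[0,0,0.016,-0.066,-0.21,0.06,-0.3],[0,0,0.016,-0.066,-0.21,0.06,-0.3],[0,0,0.016,-0.066,-0.21,0.06,-0.3],[0,0,0.016,-0.066,-0.21,0.06,-0.3],[0,0,0.016,-0.066,-0.21,0.06,-0.3],[0,0,0.016,-0.066,-0.21,0.06,-0.3],[0,0,0.016,-0.066,-0.21,0.06,-0.3],[0,0,0.016,-0.066,-0.21,0.06,-0.3],[0,0,0.016,-0.066,-0.21,0.06,-0.3],[0,0,0.016,-0.066,-0.21,0.06,-0.3]],
])

```text
time_s: 9.25
ee_pos: [371.5, -284.5, 247.6]
ee_rot: [-179.8, 0.1, 11.8]
force: [0.4, -0.0, -0.2]
gripper_width: 59.6
gripper_force: 0.0
```

>>> send_rows([
  [[0,0,0,0,0,0,-0.3],[0,0,0,0,0,0,-0.3]],
])

```text
time_s: 9.45
ee_pos: [372.1, -283.6, 247.3]
ee_rot: [-179.8, 0.1, 11.6]
force: [0.2, 0.6, -1.2]
gripper_width: 59.0
gripper_force: 0.0
```

```bash
python3 - <<'E'
from h import *
s=env.state();print(s["ee_pos"],s["ee_rot"],s["gripper_width"])
im,d=optics.grab_frame("wrist");save(im,"w5.png");np.savez("w5.npz",im=im,d=d)
for n,z in dict(seat=46,bushing_grip=75,bushing_foot=28,holder=0).items():
  for r in optics.place_of("wrist",n)[:2]: print(n,round(r["conf"],2),np.round(r["at"]),at_z("wrist",r["at"],z).round(1))
# point cloud by height
R,t=RT("wrist");c=info("wrist");K=np.array(c["camera_matrix"])
ys,xs=np.nonzero(d>0);px=np.stack([xs,ys],1).astype(np.float32)
u=cv2.undistortPoints(px[:,None],K,np.array([c["k1"],0,0,0.]))[:,0]
D=d[ys,xs];W=(np.c_[u*D[:,None],D]-t)@R
near=np.hypot(W[:,0]-512,W[:,1]+290)<110
for lo,hi in((88,98),(54,60),(42,50),(7,13)):
    k=near&(W[:,2]>lo)&(W[:,2]<hi);Q=W[k][:,:2].astype(np.float32)
    if len(Q)>20: print(lo,hi,len(Q),[np.round(v,1) for v in cv2.minAreaRect(Q)],np.median(W[k][:,2]))
E
```

```text
[ 372.10422541 -283.57837677  247.28966429] [-1.79824927e+02  1.11123728e-01  1.15545307e+01] 58.95574157819413
bushing_grip 0.56 [306.  56.] [ 513.2 -281.3   75. ]
bushing_foot 0.89 [306.  58.] [ 518.8 -283.1   28. ]
bushing_foot 0.26 [302.  62.] [ 513.9 -280.5   28. ]
holder 0.86 [301.  66.] [ 513.2 -280.7    0. ]
88 98 959 [array([ 515.2, -280.4]), array([29.6, 29.9]), np.float64(13.3)] 93.5853766785218
54 60 281 [array([ 510.1, -280.3]), array([42.9, 32.3]), np.float64(89.7)] 56.91675934109398
42 50 3986 [array([ 515.8, -280.4]), array([ 70.3, 121.5]), np.float64(12.2)] 46.08920134523079
7 13 4792 [array([ 515.1, -280.3]), array([109.6, 150.6]), np.float64(12.7)] 10.126475387438175
```

View pics/w5.png

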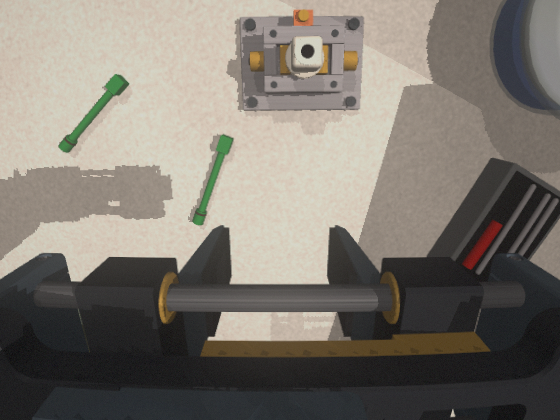

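The view shows the bushing at (306,52) in the holder, with the brass caps left and right at (256,60) and (350,60). The point cloud gives centre (515.2,-280.4) and yaw 12.6°, and its sizes match the given ones. I'll move over it and down.

>>> send_rows([
  [[0,0,0.006,0.2,0.005,0,-0.3],[0,0,0.006,0.2,0.005,0,-0.3],[0,0,0,0.2,0.005,0,-0.3],[0,0,0,0.115,0,-0.1,-0.3],[0,0,0,0,0,-0.2,-0.3],[0,0,0,0,0,-0.2,-0.3],[0,0,0,0,0,-0.15,-0.3],[0,0,0,0,0,-0.1,-0.3],[0,0,0,0,0,0,-0.3],[0,0,0,0,0,0,-0.3]],
])

```text
time_s: 10.7
ee_pos: [516.5, -279.8, 99.3]
ee_rot: [180.0, -0.0, 12.9]
force: [1.6, 0.4, 0.1]
gripper_width: 59.0
gripper_force: 0.0
```

>>> send_rows([
  [[0,0,0,-0.005,-0.003,-0.1,-0.3],[0,0,0,0,0,-0.08,-0.3],[0,0,0,0,0,-0.01,-0.3],[0,0,0,0,0,0,0],[0,0,0,0,0,0,0.2]],
], grip_force=10)

```text
time_s: 11.2
ee_pos: [516.0, -281.5, 62.6]
ee_rot: [179.9, -0.1, 12.8]
force: [0.5, 0.3, 0.7]
gripper_width: 45.9
gripper_force: 0.0
```

```bash
python3 - <<'E'
from h import *
s=env.state();print(s["ee_pos"],s["ee_rot"],s["gripper_width"])
im,d=optics.grab_frame("wrist");save(im,"w6.png")
E
```

```text
[ 516.04371552 -281.49959461   62.56811223] [ 1.79878257e+02 -1.26935628e-01  1.28010021e+01] 45.94145616994322
```

View pics/w6.png

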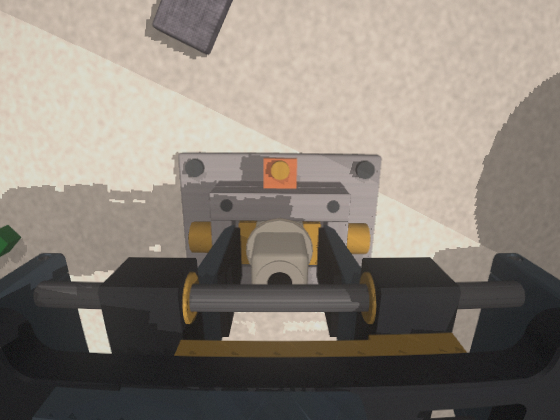

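The view shows the bushing at (280,260), centred between the fingers. I'll close gently, then read the force.

>>> send_rows([
  [[0,0,0,0,0,0,0.5],[0,0,0,0,0,0,1],[0,0,0,0,0,0,1],[0,0,0,0,0,0,1],[0,0,0,0,0,0,1]],
], grip_force=15)

```text
time_s: 11.75
ee_pos: [515.6, -281.6, 61.9]
ee_rot: [179.9, -0.1, 12.8]
force: [-1.0, -0.3, 5.7]
gripper_width: 29.9
gripper_force: 15.0
```

>>> send_rows([
  [[0,0,0,0,0,0,1],[0,0,0,0,0,0,1],[0,0,0,0,0,0,1]],
], grip_force=45)

```text
time_s: 12.05
ee_pos: [515.5, -281.6, 61.9]
ee_rot: [179.9, -0.1, 12.7]
force: [0.7, -1.5, 5.6]
gripper_width: 30.3
gripper_force: 45.0
```

```bash
python3 - <<'E'
from h import *
s=env.state();print({k:np.round(s[k],2) for k in("ee_pos","ee_rot","force","torque","gripper_width")})
E
```

```text
{'ee_pos': array([ 515.53, -281.58,   61.85]), 'ee_rot': array([ 1.7992e+02, -8.0000e-02,  1.2730e+01]), 'force': array([ 0.68, -1.54,  5.64]), 'torque': array([-0.21,  0.3 , -0.34]), 'gripper_width': np.float64(30.27)}
```

>>> send_rows([
  [[-0.031,-0.007,0,-0.0014,0.006,0.0025,1],[-0.031,-0.007,0,-0.0014,0.006,0.0025,1],[0,0,0,0,0,0,1],[0,0,0,0,0,0,1]],
])

```text
time_s: 12.45
ee_pos: [515.1, -279.2, 63.0]
ee_rot: [174.2, -0.1, 12.8]
force: [0.3, -1.6, 7.3]
gripper_width: 29.7
gripper_force: 45.0
```

```bash
cat > st.py <<'E'
from h import *
from scipy.spatial.transform import Rotation as Ro
s=env.state();print({k:np.round(s[k],2) for k in("ee_pos","ee_rot","force","torque","gripper_width")})
z=Ro.from_euler("xyz",s["ee_rot"],degrees=True).as_matrix()[:,2]
f=s["ee_pos"]+z*(75-28-(75-61.9))   # foot: TCP was 61.9 high with the foot at 28
u=np.array([np.cos(.22),np.sin(.22),0]);v=np.array([-u[1],u[0],0])
print("lean to +y, +x rad",-z@v,-z@u,"foot z",f[2],"TCP from axis along y,x",(s["ee_pos"]-[515.5,-281.6,0])@v,(s["ee_pos"]-[515.5,-281.6,0])@u,"at z37:",((s["ee_pos"]+z*(s["ee_pos"][2]-37))-[515.5,-281.6,0])@v)
E
python3 st.py
```

```text
{'ee_pos': array([ 515.12, -279.21,   63.04]), 'ee_rot': array([ 1.7418e+02, -7.0000e-02,  1.2820e+01]), 'force': array([ 0.27, -1.64,  7.29]), 'torque': array([-0.22,  0.29, -0.19]), 'gripper_width': np.float64(29.75)}
lean to +y, +x rad 0.10140293022145946 -0.0016502479519815943 foot z 29.315039190869427 TCP from axis along y,x 2.413552964896328 0.14663633841482532 at z37: -0.22700500757277317
```

>>> send_rows([
  [[0.031,0.007,0,0.0014,-0.0064,0.0025,1],[0.031,0.007,0,0.0014,-0.0064,0.0025,1],[0.031,0.007,0,0.0014,-0.0064,0.0025,1],[0.031,0.007,0,0.0014,-0.0064,0.0025,1],[0,0,0,0,0,0,1]],
])

```text
time_s: 12.95
ee_pos: [516.1, -284.3, 63.7]
ee_rot: [-174.2, -0.1, 12.6]
force: [1.2, 1.6, 2.8]
gripper_width: 29.5
gripper_force: 45.0
```

```bash
python3 st.py; python3 - <<'E'
from h import *
im,d=optics.grab_frame("wrist");save(im,"w7.png")
E
```

```text
{'ee_pos': array([ 516.12, -284.3 ,   63.69]), 'ee_rot': array([-1.7416e+02, -7.0000e-02,  1.2650e+01]), 'force': array([1.19, 1.56, 2.83]), 'torque': array([-0.11, -0.2 , -0.09]), 'gripper_width': np.float64(29.51)}
lean to +y, +x rad -0.10167357408017402 -0.0010680961576495047 foot z 29.961100324233087 TCP from axis along y,x -2.7690824913372127 0.017827741972361852 at z37: -0.055882009251913126
```

View pics/w7.png

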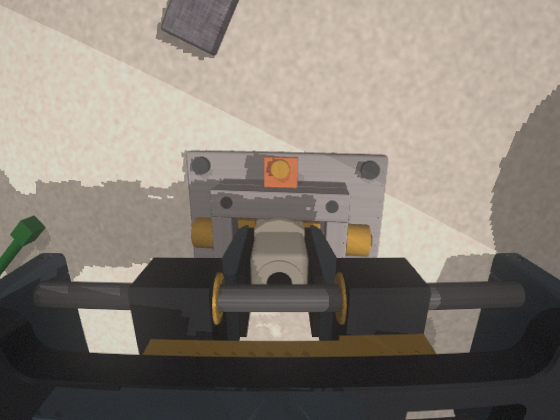

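The view shows the bushing leaning with the gripper while the holder stays flat. I'll swing back.

>>> send_rows([
  [[-0.031,-0.007,0,-0.0015,0.0068,0.0025,1],[-0.031,-0.007,0,-0.0015,0.0068,0.0025,1],[-0.031,-0.007,0,-0.0015,0.0068,0.0025,1],[-0.031,-0.007,0,-0.0015,0.0068,0.0025,1],[0,0,0,0,0,0,1]],
])

```text
time_s: 13.5
ee_pos: [514.9, -278.6, 66.2]
ee_rot: [174.0, -0.1, 13.0]
force: [3.0, -6.7, -2.5]
gripper_width: 29.6
gripper_force: 45.0
```

```bash
python3 st.py
```

```text
{'ee_pos': array([ 514.93, -278.58,   66.18]), 'ee_rot': array([ 1.7398e+02, -6.0000e-02,  1.2990e+01]), 'force': array([ 3.01, -6.66, -2.47]), 'torque': array([-0.97, -0.16, -0.2 ]), 'gripper_width': np.float64(29.65)}
lean to +y, +x rad 0.10491507400367134 -0.0017855409756447067 foot z 32.46908138252713 TCP from axis along y,x 3.074045027531133 0.09855611425969596 at z37: 0.01241971536444467
```

>>> send_rows([
  [[0.031,0.007,0,0.0017,-0.0075,0.0025,1],[0.031,0.007,0,0.0017,-0.0075,0.0025,1],[0.031,0.007,0,0.0017,-0.0075,0.0025,1],[0.031,0.007,0,0.0017,-0.0075,0.0025,1],[0,0,0,0,0,0,1]],
])

```text
time_s: 14.0
ee_pos: [516.1, -284.4, 68.0]
ee_rot: [-174.2, -0.1, 12.7]
force: [1.5, 1.1, 2.9]
gripper_width: 30.0
gripper_force: 45.0
```

```bash
python3 st.py
```

```text
{'ee_pos': array([ 516.07, -284.43,   67.98]), 'ee_rot': array([-1.7423e+02, -5.0000e-02,  1.2700e+01]), 'force': array([1.51, 1.15, 2.9 ]), 'torque': array([ 0.02, -0.23,  0.01]), 'gripper_width': np.float64(29.96)}
lean to +y, +x rad -0.1005997886121379 -0.0007405457392042339 foot z 34.24868252282558 TCP from axis along y,x -2.8875287852070266 -0.057827115369643765 at z37: 0.22872044328593877
```

>>> send_rows([
  [[-0.031,-0.007,0,-0.0017,0.0075,0.0025,1],[-0.031,-0.007,0,-0.0017,0.0075,0.0025,1],[-0.031,-0.007,0,-0.0017,0.0075,0.0025,1],[-0.031,-0.007,0,-0.0017,0.0075,0.0025,1],[0,0,0,0,0,0,1],[0.031,0.007,0,0.0018,-0.0083,0.0025,1],[0.031,0.007,0,0.0018,-0.0083,0.0025,1],[0.031,0.007,0,0.0018,-0.0083,0.0025,1],[0.031,0.007,0,0.0018,-0.0083,0.0025,1],[0,0,0,0,0,0,1]],
])

```text
time_s: 15.0
ee_pos: [516.0, -284.6, 71.9]
ee_rot: [-174.2, -0.0, 12.7]
force: [2.0, 2.2, 2.8]
gripper_width: 30.0
gripper_force: 45.0
```

```bash
python3 st.py
```

```text
{'ee_pos': array([ 515.97, -284.63,   71.94]), 'ee_rot': array([-1.7421e+02, -4.0000e-02,  1.2700e+01]), 'force': array([2.  , 2.17, 2.84]), 'torque': array([ 0.32, -0.2 , -0.05]), 'gripper_width': np.float64(29.98)}
lean to +y, +x rad -0.10081603053717998 -0.00046496961508478527 foot z 38.21052012011332 TCP from axis along y,x -3.058508966433621 -0.1972938595514524 at z37: 0.46378122583953446
```

>>> send_rows([
  [[-0.031,-0.007,0,-0.0017,0.0078,0.0025,1],[-0.031,-0.007,0,-0.0017,0.0078,0.0025,1],[-0.031,-0.007,0,-0.0017,0.0078,0.0025,1],[-0.031,-0.007,0,-0.0017,0.0078,0.0025,1],[0,0,0,0,0,0,1],[0.031,0.007,0,0.0018,-0.0082,0.0025,1],[0.031,0.007,0,0.0018,-0.0082,0.0025,1],[0.031,0.007,0,0.0018,-0.0082,0.0025,1],[0.031,0.007,0,0.0018,-0.0082,0.0025,1],[0,0,0,0,0,0,1]],
])

```text
time_s: 16.0
ee_pos: [515.7, -284.3, 75.9]
ee_rot: [-174.1, -0.0, 12.7]
force: [1.5, 2.9, 3.4]
gripper_width: 29.7
gripper_force: 45.0
```

```bash
python3 st.py
```

```text
{'ee_pos': array([ 515.69, -284.27,   75.93]), 'ee_rot': array([-1.7409e+02, -1.0000e-02,  1.2690e+01]), 'force': array([1.52, 2.9 , 3.35]), 'torque': array([ 0.95, -0.15, -0.07]), 'gripper_width': np.float64(29.69)}
lean to +y, +x rad -0.1030176229961835 5.186062323878038e-05 foot z 42.2107707280736 TCP from axis along y,x -2.6510998339196337 -0.39577439554614857 at z37: 1.359418135087152
```

>>> send_rows([
  [[-0.031,-0.007,0,-0.0016,0.0073,0.0025,1],[-0.031,-0.007,0,-0.0016,0.0073,0.0025,1],[-0.031,-0.007,0,-0.0016,0.0073,0.0025,1],[-0.031,-0.007,0,-0.0016,0.0073,0.0025,1],[0,0,0,0,0,0,1],[0.031,0.007,0,0.0018,-0.0082,0.0025,1],[0.031,0.007,0,0.0018,-0.0082,0.0025,1],[0.031,0.007,0,0.0018,-0.0082,0.0025,1],[0.031,0.007,0,0.0018,-0.0082,0.0025,1],[0,0,0,0,0,0,1]],
])

```text
time_s: 17.0
ee_pos: [515.1, -285.9, 79.1]
ee_rot: [-174.1, 0.1, 12.7]
force: [-0.8, 2.0, 0.8]
gripper_width: 29.9
gripper_force: 45.0
```

```bash
python3 st.py
```

```text
{'ee_pos': array([ 515.14, -285.9 ,   79.13]), 'ee_rot': array([-1.7409e+02,  1.0000e-01,  1.2700e+01]), 'force': array([-0.77,  1.99,  0.82]), 'torque': array([ 0.34,  0.28, -0.03]), 'gripper_width': np.float64(29.94)}
lean to +y, +x rad -0.10296330720500071 0.0018245153118605817 foot z 45.411524148972475 TCP from axis along y,x -4.113237913908073 -1.2923134458327965 at z37: 0.2247394711028021
```

>>> send_rows([
  [[-0.031,-0.007,0,-0.0017,0.0082,0.004,1],[-0.031,-0.007,0,-0.0017,0.0082,0.004,1],[-0.031,-0.007,0,-0.0017,0.0082,0.004,1],[-0.031,-0.007,0,-0.0017,0.0082,0.004,1],[0,0,0,0,0,0,1],[0.031,0.007,0,0.0017,-0.0085,0.01,1],[0.031,0.007,0,0.0017,-0.0085,0.01,1],[0,0,0,0.003,0,0.02,1],[0,0,0,0.003,0,0.02,1],[0,0,0,0,0,0.02,1],[0,0,0,0,0,0,1],[0,0,0,0,0,0,1]],
])

```text
time_s: 18.2
ee_pos: [516.5, -282.5, 99.3]
ee_rot: [180.0, -0.0, 12.8]
force: [1.0, -0.6, -2.2]
gripper_width: 29.8
gripper_force: 45.0
```

```bash
python3 st.py; python3 - <<'E'
from h import *
im,d=optics.grab_frame("wrist");save(im,"w8.png")
im,d=optics.grab_frame("scene");save(cv2.resize(im[100:300,60:460],None,fx=2,fy=2,interpolation=cv2.INTER_CUBIC),"s8.png")
E
```

```text
{'ee_pos': array([ 516.47, -282.49,   99.34]), 'ee_rot': array([179.98,  -0.  ,  12.82]), 'force': array([ 1.04, -0.56, -2.16]), 'torque': array([-0.08,  0.11, -0.02]), 'gripper_width': np.float64(29.82)}
lean to +y, +x rad 0.000400031833075537 -4.326251348351088e-05 foot z 65.44073494705849 TCP from axis along y,x -1.0776934199477715 0.7515174120850354 at z37: -1.1026316973261756
```

View pics/w8.png

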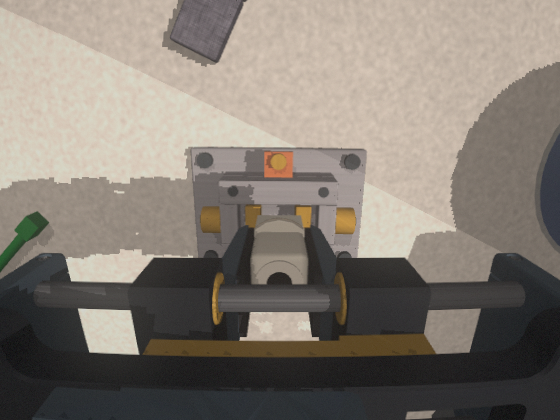

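View pics/s8.png

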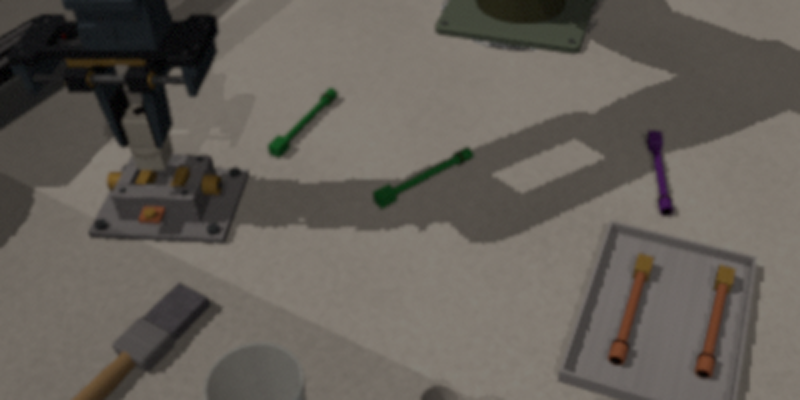

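The scene view shows the bushing at (150,150), held above the flat holder, and both electrodes lying parallel in the tray. I'm handing the job in.

```bash
python3 -c "
from workcell import env
print(env.job_done())"
```

```text
the job is handed in; nothing more can be done
None
```

Handed in at about 18 s (verdict not shown): the electrode lies released in the tray, parallel to the other with its cup the same way, and the bushing, rocked free, is held upright about 19 mm above its seat, with the holder flat in the last pictures.

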